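# Slide a filter stack into its cell and close the keeper

## Robot

A 6-joint arm with a two-finger parallel gripper is mounted at the origin on the work surface. World frame = base frame: x ahead of the robot, y to its left, z up, the work surface at z = 0. Lengths are in mm, angles in rad, forces in N, time in s.
With the tool pointing down it reaches from about 275 to 1000 mm from the base axis. Payload 8.4 kg.
Tool frame: the origin (TCP) lies at the very end of the fingers, on their centre line; the grasp point (between the pads) lies 19 mm behind it; z points along the fingers, y is the direction in which the jaws open and shut (so a half turn about z gives the same grasp; the last joint's range is limited). The gripper opens to 85 mm and grips with 20 to 120 N. Pads are 22 mm wide; open, the fingers measure 114 mm over their backs; the gripper's body (76 mm by 85 mm) begins 54 mm behind the grasp point. The pads swing forward as they close: fully open they stand 13 mm farther back than shut.
Start: joints at [-1.338, 0.353, 1.633, -0, 1.155, -0.002], TCP at [145.404, -607.853, 231.281] pointing down, gripper open.
Joint ranges: [-2.63, 2.63], [-0.92, 2.1], [0.06, 2.66], [-1.3, 4.44], [0, 2.69], [-3.02, 3.02]. Speed limits (rad/s): [2.22, 2.22, 2.79, 3.14, 3.14, 3.14].

## Interface

Orientations are given as [roll, pitch, yaw] about the fixed x, y, z axes, in that order (R = Rz(yaw) Ry(pitch) Rx(roll)).
In Python, from rig import sense, grab_frame, get_calibration, sign_off, boxes_of, trace gives the robot as it stands.
- The arm moves only by the tool servo_tool, never from a script. Its argument "rows" is a list of rows, each a list of 3 entries, a list of its own where there are three numbers: the finger opening in mm, from 0 to 85.4, then the shift along the tool's x, y, z in mm, then the turn, a rotation vector about the tool's x, y, z in degrees. A call has 1 to 8 rows; each row shifts and turns the commanded pose from where the row before left it, along the tool's axes as they then stand; what a row does not reach is not made up. A row lasts 1/8 s, in which the tool goes at most 62.5 mm and 10.7 degrees, less where a joint would pass 70% of its speed; a pose out of reach is approached as far as the arm can. A call is refused whole if a number of a shift passes 62.5 or a number of a turn 10.7, either way. A call with a gripper value outside its range is refused whole. The fingers move at their own pace and stop on an object; "force" is the grip in N (left out, the last holds). Time passes only in rows, so rows that do not move let the fingers close. It gives the time, the measured TCP pose, the force and the opening at its end, in the units of the state.
- sense(): the state, without advancing time (a new reading comes with each control period).
- grab_frame(name): name is "scene" or "top"; returns the picture (480x640x3 uint8, blue, green, red); there is no depth.
- get_calibration(name): a dict with "intrinsics" (3x3 intrinsics, pixels), "world_to_cam" (4x4, takes a point from world to camera coordinates). Camera axes: x right, y down, z forward; pixel columns grow to the right and rows downward; lengths in mm; the calibration is good to about 2 mm. A picture is of the moment at which its call begins. get_calibration takes no time and is no camera call.
- sign_off(): hands the job in, once; it reports no verdict.
Trained networks look in the newest picture that a camera, given by its name, has taken for a name from the list of things; names that differ only in an ending like _2 or _b are one class to them, and where a whole thing is asked for, a point or a joint stands for the part that bears it (a point fixed in the world has none). Each returns a list of dicts, best first, with "conf" (0 to 1); they miss things now and then, are a little off and sometimes report something else, mostly with a low value. They report only what shows in the picture. A call takes as long as a camera call. They do not tell look-alikes from the thing itself.
- boxes_of(camera, thing): "centre" ([x, y, z] in mm, in the coordinates of the camera as it stood for that picture, good to about 4 mm: the middle of the surface that is visible of it).
- trace(camera, thing): "mask" (480x640 bool, what is visible of it).
The state is a dict: "clock": time; "qpos": joint angles; "qvel": joint speeds; "joint_efforts": joint torques, N m; "eef_pos": TCP position; "tcp_rot": TCP orientation; "contact_force": force on the tool from outside, world axes, zero at the start; "wrist_torque": the same for the moment, N m; "opening": opening from 0.0 (shut) to 1.0 (fully open).
Only numpy, scipy, OpenCV 4.12 (cv2) and the standard library are available. Lean on these libraries where they do the work, as an engineer would, in place of code of your own. Each camera call takes 0.05 s, during which the arm holds its last target. There are 200 camera calls.

## Task

Load the photometer's filter cell by sliding the parts along the lanes of the block into its round well, in build order: first the steel spacer with the small hole, then the glass blank, and last the steel retaining ring with the wide bore, each lying flat in the well before the next. Never lift the parts off the deck and be gentle with the glass; then push the keeper fully home over the ring. Leave everything else where it is.

Things in the scene. Friction and masses are not known exactly. Their poses are not given: they have to be found in the camera images.
- block: Fixed dark steel loading block, 45 mm high; its flat top is the deck. Origin: on the axis of its round well, at bench height; z up. It reaches 120 mm from that axis in -x (towards the robot), 150 mm in +x, and 150 mm each way in y. Three straight lanes on the deck lead to the well along the block's +x, +y and -y; the keeper slides on the fourth side (-x).
- well_floor (a point): Centre of the well's flat floor, 25 mm above the bench; axes as the block's. The well is a blind round hole 62.5 mm in diameter and 20 mm deep. A part pushed along a lane tips over the rim, which has no rail, and drops in flat with about 3 mm of play all round.
- well_mouth (a point): Centre of the well's mouth at deck height, 45 mm above the bench; axes as the block's. Each lane is 59 mm wide between aluminium rails 8 mm high and 6 mm thick, which run from 36 to 150 mm from the well's axis; lanes are open at both ends.
- spacer: Spacer: flat polished steel disc, 56 mm in diameter, 6 mm thick, with a small 12 mm hole in the middle, 110 g, slippery. Origin: centre of its underside, z along its axis. Goes in first. Starts lying flat in one of the three lanes, its centre 76 to 90 mm from the well axis; which lane varies.
- blank: Lens blank: solid disc of clear glass, flat on both faces, 56 mm in diameter, 6 mm thick, 37 g, slippery. Origin: centre of its underside, z along its axis. Goes in second, on the spacer. Starts lying flat in one of the three lanes, its centre 76 to 90 mm from the well axis; which lane varies.
- retainer: Retaining ring: flat polished steel ring, 56 mm outside, with a wide 36 mm bore, 6 mm thick, 68 g, slippery. Origin: centre of its underside, z along its axis. Goes in last, on the blank; its top then lies 2 mm below the deck. Starts lying flat in one of the three lanes, its centre 76 to 90 mm from the well axis; which lane varies.
- keeper (a joint): Keeper: steel tongue 24 mm wide, 5 mm thick, sliding 1 mm above the deck along the block's +x. 0 m is fully drawn back (tip 44 mm short of the well's axis), 0.040 m fully home on its stop (tip 4 mm short of the axis, over the retaining ring). It takes 1 to 2 N and stays where it is left. It starts between 0 and 0.006.
- keeper_tab (a point): Centre of the rear face of the keeper's upright tab, which faces -x of the block; the tab is 30 mm wide and its top is 13 mm above this point, 27 mm above the deck; its middle is 14 mm above the deck. It is 52 mm behind the tongue's tip. Low guide rails 6 mm high stand beside the tongue.
- weight: Small brass calibration weight, 22 mm diameter, 22 mm tall, standing on the deck in the far left corner. Not part of the job.
- small_ring: Small odd aluminium ring, 26 mm outside, 6 mm thick, in the far right corner of the deck; it does not belong to the stack. Not part of the job.
- beaker: Glass beaker, 68 mm diameter, 90 mm tall, on the bench to the left. Not part of the job.
- reagent: White bottle, 60 mm diameter, 120 mm tall, on the bench to the right. Not part of the job.
- clamp_block: Red block 70 x 35 x 30 mm, on the bench to the left. Not part of the job.
- dish: Shallow glass dish, 90 mm diameter, 16 mm high, on the bench to the right. Not part of the job.
- spatula: Steel spatula 170 mm long, lying on the bench to the right, nearer the robot. Not part of the job.
Things that resemble listed ones, but are neither listed nor needed, are in the scene too. What is shaped like the spacer but orange or purple is not meant.

How it is judged:
By the outcome, as a careful person would: the job done as asked, in the order asked, and still so for the second after the job is handed in, with the robot touching nothing.
It also fails if it takes over 58 s, if anything falls off the work surface, if the arm or the gripper's body presses on something with over 40 N, if the wrist force passes 120 N, or if a joint passes its speed limit or range.

## Working session

There is one attempt and no reset: what is moved stays moved. The work goes in short steps, Python scripts to look and compute and a tool call to move; the robot and the scene stay as the last step left them, time stands still between calls to the robot, and variables do not carry over. Pictures are saved under pics/ and viewed, about 8 in all and at most 12, crops included, and the job is handed in when it is done.

Besides the shell and the picture viewer there is one more tool, called after ">>>" as name(argument=value, ...) on one line, values as JSON. servo_tool: Moves the arm, as the interface text tells. Its arguments: {"type":"object","properties":{"rows":{"type":"array","items":{"type":"array"}},"force":{"type":"number"}},"required":["rows"]}

```bash
mkdir -p pics; python3 - <<'E'
from rig import *
import numpy as np,cv2
print(sense())
for c in ["scene","top"]:
    im=grab_frame(c);cv2.imwrite(f"pics/{c}0.png",im)
    k=get_calibration(c);W=np.array(k["world_to_cam"]);print(c,k)
    for t in ["block","spacer","blank","retainer","keeper","weight","small_ring"]:
        for d in boxes_of(c,t)[:4]:
            p=np.linalg.inv(W)@np.r_[d["centre"],1]
            uv=np.array(k["intrinsics"])@d["centre"];uv=uv[:2]/uv[2]
            print(t,round(d["conf"],2),p[:3].round(),uv.round())
E
```

```text
{'clock': 0.0, 'qpos': array([-1.33837347e+00,  3.53656605e-01,  1.63413081e+00, -5.10927667e-06,
        1.15520786e+00, -2.42130232e-03]), 'qvel': array([ 0.00087322, -0.00203817, -0.00124931, -0.00168475, -0.00210625,
       -0.00108372]), 'joint_efforts': array([-2.93509016e-03, -6.05257201e+01, -3.42064941e+01, -1.60723744e-04,
        9.47237480e-03,  1.43500461e-05]), 'eef_pos': array([ 145.30766053, -607.38300085,  230.55782418]), 'tcp_rot': array([-3.14019002e+00,  1.27528819e-06,  2.34846221e-01]), 'contact_force': array([0.49273621, 0.54943944, 0.35398346]), 'wrist_torque': array([0.03696606, 0.01800027, 0.10120781]), 'opening': 0.9954692827704504}
scene {'intrinsics': array([[523.50493747,   0.        , 313.40807781],
       [  0.        , 523.50493747, 241.91854435],
       [  0.        ,   0.        ,   1.        ]]), 'world_to_cam': array([[-7.83287207e-01,  6.21658365e-01, -1.42437994e-03,
         4.47227573e+02],
       [ 4.25350276e-01,  5.34265977e-01, -7.30504626e-01,
        -1.65240098e+02],
       [-4.53363313e-01, -5.72800788e-01, -6.82906262e-01,
         1.
[... 897 characters left out ...]
536e-01, -2.53582922e-02, -9.87675668e-01,
         1.04274170e+03],
       [ 0.00000000e+00,  0.00000000e+00,  0.00000000e+00,
         1.00000000e+00]])}
block 0.75 [567.  -2.  45.] [303. 216.]
block 0.4 [666.  76.  73.] [267. 167.]
spacer 0.84 [ 800. -197.   10.] [388. 121.]
spacer 0.79 [648. -12.  50.] [308. 179.]
spacer 0.78 [637. 238.   6.] [196. 187.]
spacer 0.21 [630. 398.  52.] [117. 184.]
blank 0.94 [578.  89.  53.] [261. 209.]
retainer 0.81 [548. -81.  52.] [339. 224.]
keeper 0.72 [499.  11.  55.] [296. 246.]
weight 0.58 [493.  11.  51.] [296. 249.]
weight 0.53 [663.  73.  69.] [268. 169.]
small_ring 0.51 [630. 398.  56.] [116. 183.]
small_ring 0.39 [ 659. -123.   50.] [358. 175.]
```

```bash
python3 - <<'E'
import cv2
a=cv2.imread("pics/top0.png");cv2.imwrite("pics/topc.png",cv2.resize(a[120:290,200:410],None,fx=3.5,fy=3.5,interpolation=cv2.INTER_CUBIC))
E
```

```text
(no output)
```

View pics/topc.png

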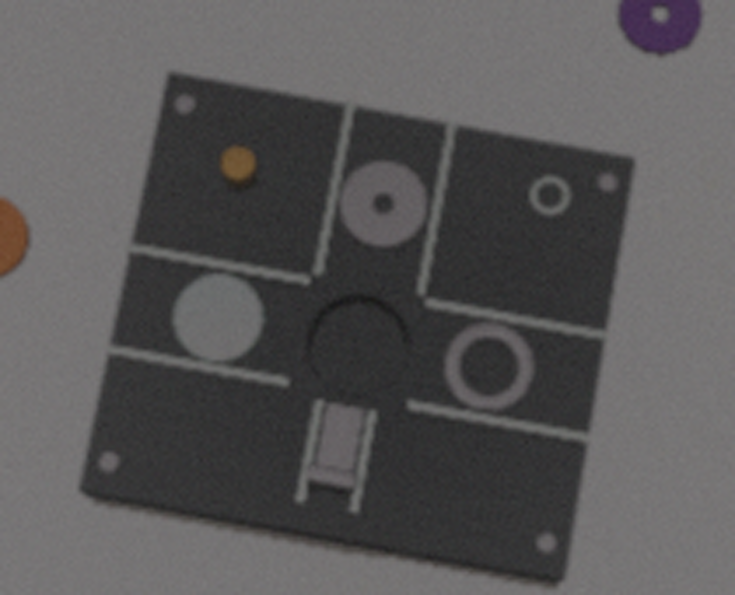

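View pics/scene0.png

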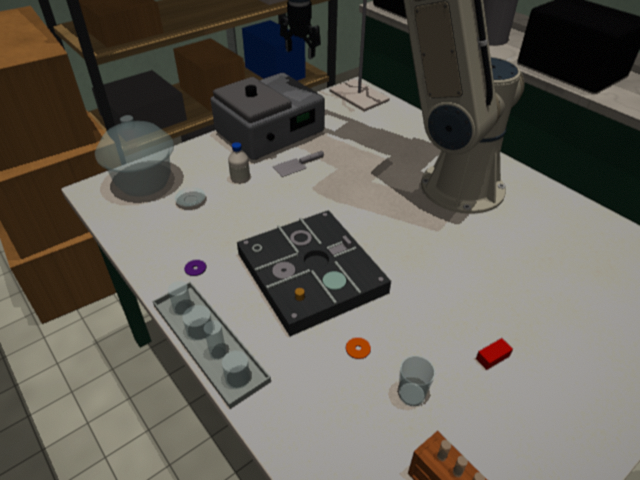

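```bash
cat > h.py <<'E'
from rig import *
import numpy as np,cv2
from scipy.optimize import least_squares
def proj(c,P):
    k=get_calibration(c);W=np.array(k["world_to_cam"]);K=np.array(k["intrinsics"])
    q=np.c_[P,np.ones(len(P))]@W[:3].T@K.T;return q[:,:2]/q[:,2:]
def back(c,uv,z):
    k=get_calibration(c);W=np.array(k["world_to_cam"]);K=np.array(k["intrinsics"])
    d=W[:3,:3].T@np.linalg.solve(K,np.r_[uv,1]);o=-W[:3,:3].T@W[:3,3]
    return (o+d*(z-o[2])/d[2])[:2]
E
python3 - <<'E'
from h import *
L=[(150,150,45,169,73),(150,-150,45,635,158),(-120,150,45,82,488),(-120,-150,45,562,578),
(150,32.5,53,349,104),(36,32.5,53,318,274),(150,-32.5,53,452,125),(36,-32.5,53,423,296),
(32.5,150,53,133,247),(32.5,36,53,309,280),(-32.5,150,53,110,350),(-32.5,36,53,288,382),
(32.5,-36,53,427,300),(32.5,-150,53,605,333),(-32.5,-36,53,409,404),(-32.5,-150,53,586,437)]
L=np.array(L,float);uv=np.c_[200+L[:,3]/3.5,120+L[:,4]/3.5]
def f(p,full=False):
    c,s=np.cos(p[2]),np.sin(p[2]);P=np.c_[p[0]+c*L[:,0]-s*L[:,1],p[1]+s*L[:,0]+c*L[:,1],L[:,2]]
    return (proj("top",P)-uv).ravel()
r=least_squares(f,[565,4,-.19]);p=r.x
print(p,np.round(r.fun.reshape(-1,2),1).tolist())
grab_frame("top")
for t,n in [("spacer",(308,179)),("blank",(261,209)),("retainer",(339,224)),("keeper",(296,246))]:
    for d in trace("top",t):
        m=d["mask"].astype(np.uint8);h=cv2.convexHull(cv2.findNonZero(m));M=cv2.moments(h);c=np.array([M["m10"]/M["m00"],M["m01"]/M["m00"]])
        if np.hypot(*(c-n))<15:
            w=back("top",c,51)-p[:2];C,S=np.cos(p[2]),np.sin(p[2])
            x=np.vstack([h.reshape(-1,2)]);b=np.array([back("top",q,51 if t!="keeper" else 72)-p[:2] for q in x])@np.array([[C,-S],[S,C]])
            print(t,d["conf"],"block xy",C*w[0]+S*w[1],-S*w[0]+C*w[1],b.min(0),b.max(0))
E
```

```text
[ 5.60964511e+02 -1.36464806e+00 -1.72112006e-01] [[-0.2, -0.4], [0.1, -0.1], [-0.8, 0.6], [0.8, 0.5], [0.6, -0.8], [-0.2, 0.5], [0.3, -1.4], [-0.6, -0.3], [-1.2, -0.1], [0.5, 0.1], [-0.8, -0.4], [0.8, 0.1], [-0.5, 0.4], [0.6, 0.6], [-0.7, -0.0], [1.2, 0.2]]
spacer 0.98 block xy 89.74094858458922 0.9047397358965057 [ 64.07440291 -25.84963687] [115.93230721  28.11131196]
blank 0.73 block xy 0.37228623163106 87.92538232496587 [-26.89856558  59.41099162] [ 28.35267122 116.82819289]
retainer 0.66 block xy 1.1435352428424963 -80.42356834463999 [ -23.93603264 -106.08974026] [ 25.80938003 -55.46448922]
keeper 0.71 block xy -65.44810848042155 1.130316413551295 [-92.74404533 -13.47162444] [-41.68258816  15.09024902]
```

```bash
cat >> h.py <<'E'
from scipy.spatial.transform import Rotation as Ro
YAW=-.172;O=np.array([561,-1.4])
def w2b(p): return Ro.from_euler('z',-YAW).as_matrix()[:2,:2]@(np.array(p)[:2]-O)
def b2w(p): return Ro.from_euler('z',YAW).as_matrix()[:2,:2]@np.array(p,float)+O
def st():
    s=sense();e=s["eef_pos"];r=s["tcp_rot"];print("t",round(s["clock"],2),"w",e.round(1),"blk",w2b(e).round(1),"rot",r.round(4),"f",s["contact_force"].round(1),"op",round(s["opening"],2));return s
def go(pb,z,rpy=None):
    s=sense();R=Ro.from_euler('xyz',s["tcp_rot"]);t=np.r_[b2w(pb),z]
    print("shift",R.inv().apply(t-s["eef_pos"]).round(1))
    if rpy is not None: print("turn",np.degrees((R.inv()*Ro.from_euler('xyz',rpy)).as_rotvec()).round(2))
E
python3 - <<'E'
from h import *
st();go([133,.5],231,[np.pi,0,YAW])
for uv in [(140,185),(240,180),(190,200),(270,140),(300,165)]: print(uv,back("scene",uv,0).round())
E
```

```text
t 1.05 w [ 145.4 -607.9  231.3] blk [-305.7 -668.6] rot [ 3.1416 -0.      0.2348] f [-0.4  0.5 -1. ] op 1.0
shift [ 6.676e+02 -4.410e+02  3.000e-01]
turn [ 0.   -0.   23.31]
(140, 185) [ 755. -614.]
(240, 180) [ 504. -447.]
(190, 200) [ 671. -455.]
(270, 140) [ 301. -576.]
(300, 165) [ 311. -396.]
```

>>> servo_tool(rows=[[0,[0,0,-50],[0,0,0]],[0,[50,-33,0],[0,0,0]],[0,[50,-33,0],[0,0,0]],[0,[50,-33,0],[0,0,0]],[0,[50,-33,0],[0,0,0]],[0,[50,-33,0],[0,0,0]],[0,[50,-33,0],[0,0,0]],[0,[50,-33,0],[0,0,0]]], force=20)

```text
clock: 2.05
eef_pos: [433.2, -300.2, 281.6]
tcp_rot: [3.141, -0.0, 0.235]
contact_force: [0.7, -1.3, -1.2]
opening: -0.001
```

>>> servo_tool(rows=[[0,[50,-33,0],[0,0,0]],[0,[50,-33,0],[0,0,0]],[0,[50,-33,0],[0,0,0]],[0,[50,-33,0],[0,0,0]],[0,[50,-33,0],[0,0,0]],[0,[18,-12,50],[0,0,10]],[0,[0,0,40],[0,0,10]],[0,[0,0,0],[0,0,3.3]]])

```text
clock: 3.05
eef_pos: [649.3, -66.5, 187.1]
tcp_rot: [3.141, 0.007, -0.174]
contact_force: [-0.0, 0.1, 0.2]
opening: -0.0
```

```bash
python3 -c "
from h import *
st();go([133,.5],60,[np.pi,0,YAW])"
```

```text
t 3.05 w [649.3 -66.5 187.1] blk [ 98.1 -49. ] rot [ 3.1411  0.0068 -0.1745] f [-0.   0.1  0.2] op -0.0
shift [ 35.6 -49.6 126.8]
turn [ 0.03  0.39 -0.14]
```

>>> servo_tool(rows=[[0,[35.6,-49.6,0],[0,0.4,0]],[0,[0,0,50],[0,0,0]],[0,[0,0,50],[0,0,0]],[0,[0,0,22],[0,0,0]],[0,[0,0,0],[0,0,0]],[0,[0,0,0],[0,0,0]]])

```text
clock: 3.8
eef_pos: [697.4, -24.9, 71.3]
tcp_rot: [-3.141, -0.01, -0.172]
contact_force: [0.6, 1.0, 0.3]
opening: 0.003
```

```bash
python3 -c "
from h import *
st();go([133,.5],48,[np.pi,0,YAW])
cv2.imwrite('pics/s1.png',cv2.resize(grab_frame('scene')[170:330,210:410],None,fx=3.5,fy=3.5))"
```

```text
t 3.8 w [697.4 -24.9  71.3] blk [138.4   0.2] rot [-3.1412 -0.0098 -0.1721] f [0.6 1.  0.3] op 0.0
shift [-5.6 -0.3 23.3]
turn [-0.02 -0.56 -0.01]
```

View pics/s1.png

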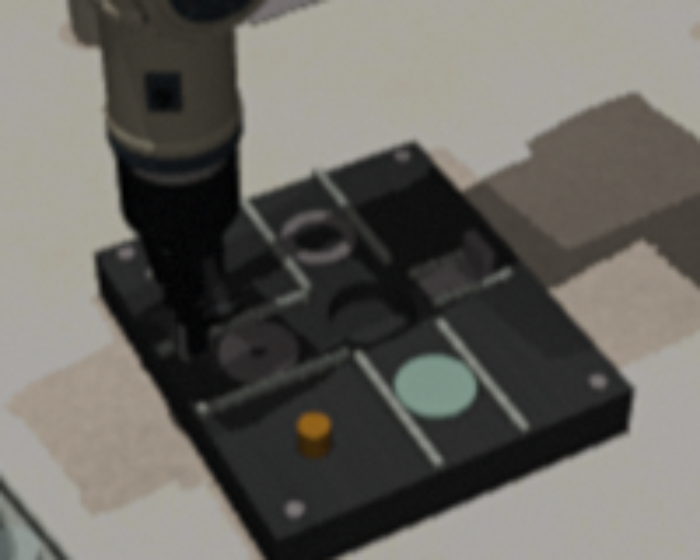

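>>> servo_tool(rows=[[0,[0,0,20],[0,-0.5,0]],[0,[0,0,3.5],[0,0,0]],[0,[-4,0,0],[0,0,0]],[0,[-6,0,0],[0,0,0]],[0,[-8,0,0],[0,0,0]],[0,[-8,0,0],[0,0,0]],[0,[-8,0,0],[0,0,0]],[0,[0,0,0],[0,0,0]]])

```text
clock: 4.85
eef_pos: [661.8, -18.7, 45.9]
tcp_rot: [3.142, 0.002, -0.172]
contact_force: [0.3, -0.1, -0.5]
opening: -0.002
```

```bash
python3 -c "
from h import *
st();go([80,.5],48,[np.pi,0,YAW])"
```

```text
t 4.85 w [661.8 -18.7  45.9] blk [102.3   0.2] rot [ 3.1415e+00  2.3000e-03 -1.7170e-01] f [ 0.3 -0.1 -0.5] op -0.0
shift [-22.3  -0.3  -2.1]
turn [0.   0.13 0.01]
```

>>> servo_tool(rows=[[0,[-8,0,-1.5],[0,0.1,0]],[0,[-8,0,0],[0,0,0]],[0,[-8,0,0],[0,0,0]],[0,[-5,0,0],[0,0,0]],[0,[-5,0,0],[0,0,0]],[0,[-5,0,0],[0,0,0]],[0,[-5,0,0],[0,0,0]],[0,[-4,0,0],[0,0,0]]])

```text
clock: 5.85
eef_pos: [615.0, -10.6, 47.4]
tcp_rot: [3.142, 0.0, -0.172]
contact_force: [0.2, -0.1, -0.0]
opening: -0.001
```

>>> servo_tool(rows=[[0,[-4,0,0],[0,0,0]],[0,[-4,0,0],[0,0,0]],[0,[-4,0,0],[0,0,0]],[0,[-2,0,0],[0,0,0]],[0,[0,0,0],[0,0,0]]])

```text
clock: 6.48
eef_pos: [601.4, -8.2, 47.4]
tcp_rot: [-3.142, 0.0, -0.172]
contact_force: [0.5, -0.7, 0.3]
opening: 0.002
```

```bash
python3 -c "
from h import *
st();go([39,.5],48,[np.pi,0,YAW])
a=grab_frame('scene')[190:310,240:400];b=grab_frame('top')[130:280,220:400]
cv2.imwrite('pics/s2.png',np.hstack([cv2.resize(a,(400,300)),cv2.resize(b,(360,300))]))"
```

```text
t 6.47 w [601.4  -8.2  47.4] blk [41.   0.2] rot [-3.1416  0.     -0.1718] f [ 0.5 -0.7  0.3] op 0.0
shift [-2.  -0.3 -0.6]
turn [-0.    0.    0.01]
```

View pics/s2.png

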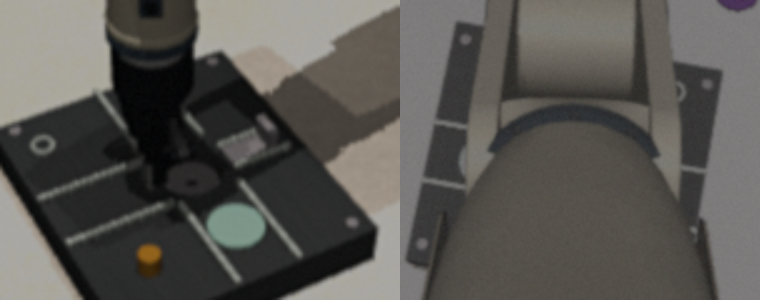

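>>> servo_tool(rows=[[0,[-2,0,0],[0,0,0]],[0,[-1,0,0],[0,0,0]],[0,[0,0,0],[0,0,0]],[0,[10,0,0],[0,0,0]],[0,[0,0,-60],[0,0,0]],[0,[30,0,-55],[0,0,10.5]],[0,[0,0,0],[0,0,10.5]],[0,[0,0,0],[0,0,10.5]]])

```text
clock: 7.58
eef_pos: [639.3, -14.8, 163.4]
tcp_rot: [-3.14, -0.002, -0.728]
contact_force: [-0.9, -0.3, -0.2]
opening: -0.001
```

```bash
python3 -c "
from h import *
st();go([0,130],160,[np.pi,0,YAW-np.pi/2]);go([0,130],160,[np.pi,0,YAW+np.pi/2])
a=grab_frame('scene')[210:310,260:390]
b=a
cv2.imwrite('pics/s3.png',cv2.resize(cv2.convertScaleAbs(a,alpha=1.8),None,fx=6,fy=6,interpolation=3))"
```

```text
t 7.58 w [639.3 -14.8 163.4] blk [79.4  0.2] rot [-3.1401e+00 -1.8000e-03 -7.2780e-01] f [-0.9 -0.3 -0.2] op -0.0
shift [-136.   -68.3    3.3]
turn [-1.300e-01 -5.000e-02  5.815e+01]
shift [-136.   -68.3    3.3]
turn [ 6.0000e-02 -1.5000e-01 -1.2185e+02]
```

View pics/s3.png

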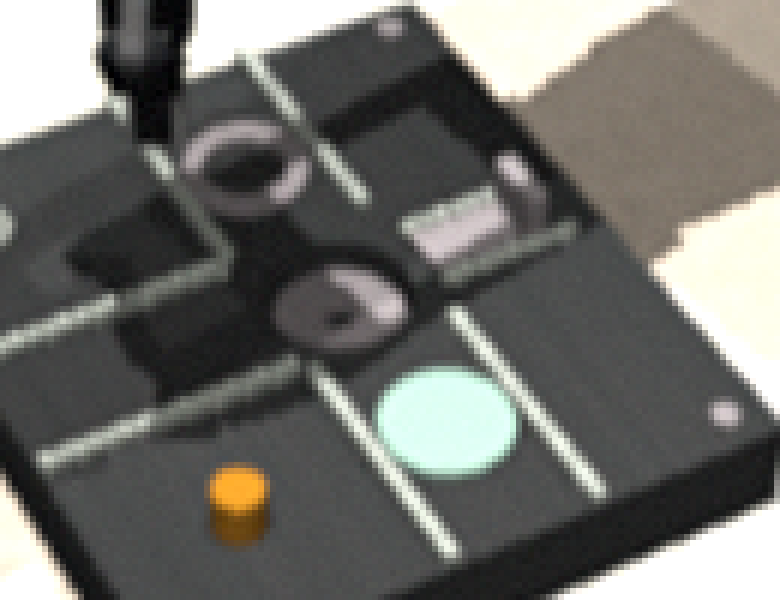

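```bash
cat >> h.py <<'E'
def chk(c,t,zs,near=(0,0)):
    for d in trace(c,t):
        m=d["mask"].astype(np.uint8);q=cv2.findNonZero(m).reshape(-1,2)
        ce=back(c,q.mean(0),45);
        if np.hypot(*(w2b(ce)-near))<25: print(t,"mask bbox",q.min(0),q.max(0),"area",len(q))
    for z in zs:
        a=np.linspace(0,2*np.pi,60)
        P=np.array([np.r_[b2w((28*np.cos(x)+near[0],28*np.sin(x)+near[1])),z] for x in a]);u=proj(c,P)
        print("disc z",z,"bbox",u.min(0).round(1),u.max(0).round(1),"ctr",proj(c,[np.r_[b2w(near),z]]).round(1))
    P=np.array([np.r_[b2w((31.2*np.cos(x),31.2*np.sin(x))),45] for x in a]);u=proj(c,P);print("mouth",u.min(0).round(1),u.max(0).round(1))
E
python3 -c "
from h import *
chk('scene','spacer',[31,45,51])"
```

```text
spacer mask bbox [306 254] [327 267] area 239
disc z 31 bbox [304.9 254.1] [327.4 270.1] ctr [[316.2 262. ]]
disc z 45 bbox [304.9 250.2] [327.5 266.1] ctr [[316.2 258. ]]
disc z 51 bbox [304.8 248.4] [327.6 264.4] ctr [[316.2 256.3]]
mouth [303.6 249.3] [328.8 267.1]
```

>>> servo_tool(rows=[[0,[-46,-24,0],[0,0,0]],[0,[-46,-24,0],[0,0,0]],[0,[-46.6,-24.5,0],[0,0,0]],[0,[0,0,0],[0,0,-10.6]],[0,[0,0,0],[0,0,-10.6]],[0,[0,0,0],[0,0,-10.6]],[0,[0,0,0],[0,0,-10.6]],[0,[0,0,0],[0,0,-10.6]]])

```text
clock: 8.68
eef_pos: [582.0, 131.5, 162.1]
tcp_rot: [3.142, 0.0, 0.215]
contact_force: [-0.6, 0.8, -0.5]
opening: 0.002
```

>>> servo_tool(rows=[[0,[0,0,0],[0,0,-10.6]],[0,[0,0,0],[0,0,-10.6]],[0,[0,0,0],[0,0,-10.6]],[0,[0,0,0],[0,0,-10.6]],[0,[0,0,0],[0,0,-10.6]],[0,[0,0,0],[0,0,-10.6]],[0,[0,0,0],[0,0,-5.3]],[0,[0,0,0],[0,0,0]]])

```text
clock: 9.68
eef_pos: [582.0, 131.5, 162.1]
tcp_rot: [-3.142, 0.0, 1.409]
contact_force: [-0.5, -1.3, 0.2]
opening: 0.002
```

```bash
python3 -c "
from h import *
st();go([0.5,136],47.5,[np.pi,0,YAW+np.pi/2])"
```

```text
t 9.68 w [582.  131.5 162.1] blk [ -2.1 134.5] rot [-3.1416  0.      1.4089] f [-0.5 -1.3  0.2] op 0.0
shift [  1.5   2.6 114.6]
turn [-0.    0.    0.58]
```

>>> servo_tool(rows=[[0,[1.5,2.6,0],[0,0,0.6]],[0,[0,0,50],[0,0,0]],[0,[0,0,45],[0,0,0]],[0,[0,0,14],[0,0,0]],[0,[0,0,5.6],[0,0,0]],[0,[0,0,0],[0,0,0]]])

```text
clock: 10.42
eef_pos: [585.5, 132.7, 48.7]
tcp_rot: [3.14, -0.001, 1.395]
contact_force: [-0.6, -0.1, 0.2]
opening: 0.001
```

```bash
python3 -c "
from h import *
st();go([0.5,126],47.5,[np.pi,0,YAW+np.pi/2])"
```

```text
t 10.43 w [585.5 132.7  48.7] blk [  1.1 136.3] rot [ 3.1401e+00 -6.0000e-04  1.3953e+00] f [-0.6 -0.1  0.2] op 0.0
shift [-10.3  -0.6   1.2]
turn [ 0.08 -0.04 -0.2 ]
```

>>> servo_tool(rows=[[0,[-4,0,1],[0,0,0]],[0,[-2,0,0],[0,0,0]],[0,[-2,0,0],[0,0,0]],[0,[-2,0,0],[0,0,0]],[0,[-3,0,0],[0,0,0]],[0,[-4,0,0],[0,0,0]],[0,[-4,0,0],[0,0,0]],[0,[-4,0,0],[0,0,0]]])

```text
clock: 11.42
eef_pos: [580.1, 107.6, 46.6]
tcp_rot: [-3.142, 0.0, 1.395]
contact_force: [-0.1, -0.2, -0.6]
opening: 0.001
```

>>> servo_tool(rows=[[0,[-5,0,0],[0,0,0]],[0,[-5,0,0],[0,0,0]],[0,[-5,0,0],[0,0,0]],[0,[-5,0,0],[0,0,0]],[0,[-4,0,0],[0,0,0]],[0,[-4,0,0],[0,0,0]],[0,[-4,0,0],[0,0,0]],[0,[-3,0,0],[0,0,0]]])

```text
clock: 12.42
eef_pos: [574.0, 73.2, 46.6]
tcp_rot: [3.142, -0.0, 1.395]
contact_force: [0.4, 0.6, -0.1]
opening: -0.002
```

```bash
python3 -c "
from h import *
st();go([0.5,70],47.5,[np.pi,0,YAW+np.pi/2])"
```

```text
t 12.43 w [574.   73.2  46.6] blk [ 0.1 75.7] rot [ 3.1416 -0.      1.3953] f [ 0.4  0.6 -0.1] op -0.0
shift [-5.7  0.5 -0.9]
turn [ 0.  -0.  -0.2]
```

Slowly over the rim, down to about 38.5.

>>> servo_tool(rows=[[0,[-3,0,-0.5],[0,0,0]],[0,[-2,0,0],[0,0,0]],[0,[-2,0,0],[0,0,0]],[0,[-2,0,0],[0,0,0]],[0,[-2,0,0],[0,0,0]],[0,[-2,0,0],[0,0,0]],[0,[-2,0,0],[0,0,0]],[0,[-2,0,0],[0,0,0]]])

```text
clock: 13.42
eef_pos: [571.1, 56.6, 47.1]
tcp_rot: [-3.142, -0.0, 1.395]
contact_force: [-0.2, 0.2, -0.7]
opening: 0.001
```

>>> servo_tool(rows=[[0,[-2,0,0],[0,0,0]],[0,[-2,0,0],[0,0,0]],[0,[-3,0,0],[0,0,0]],[0,[-3,0,0],[0,0,0]],[0,[-3,0,0],[0,0,0]],[0,[-3,0,0],[0,0,0]],[0,[-2,0,0],[0,0,0]],[0,[-2,0,0],[0,0,0]]])

```text
clock: 14.42
eef_pos: [567.6, 36.8, 47.1]
tcp_rot: [3.142, -0.0, 1.395]
contact_force: [0.0, 0.1, 0.4]
opening: 0.0
```

```bash
python3 -c "
from h import *
st();go([0.5,38],47.5,[np.pi,0,YAW+np.pi/2])
chk('scene','blank',[37])"
```

```text
t 14.43 w [567.6  36.8  47.1] blk [-0.1 38.8] rot [ 3.1416 -0.      1.3954] f [0.  0.1 0.4] op 0.0
shift [-0.8  0.6 -0.4]
turn [ 0.  -0.  -0.2]
disc z 37 bbox [304.9 252.4] [327.5 268.4] ctr [[316.2 260.3]]
mouth [303.6 249.3] [328.8 267.1]
```

>>> servo_tool(rows=[[0,[-1,0,0],[0,0,0]],[0,[0,0,0],[0,0,0]],[0,[8,0,0],[0,0,0]],[0,[0,0,-60],[0,0,0]],[0,[-55,0,-25],[0,0,0]],[0,[-60,0,0],[0,0,0]],[0,[-58,1,0],[0,0,0]],[0,[0,0,0],[0,0,-0.2]]])

```text
clock: 15.48
eef_pos: [539.2, -129.6, 132.4]
tcp_rot: [3.141, 0.001, 1.395]
contact_force: [0.1, -0.8, 1.0]
opening: -0.005
```

```bash
python3 -c "
from h import *
st();go([0.5,-127],47.5,[np.pi,0,YAW+np.pi/2])
im=grab_frame('scene');tp=grab_frame('top')
chk('scene','blank',[37]);chk('top','blank',[37])
cv2.imwrite('pics/s4.png',np.hstack([cv2.resize(cv2.convertScaleAbs(im[210:310,260:390],alpha=1.7),(455,350),interpolation=3),cv2.resize(cv2.convertScaleAbs(tp[170:270,250:350],alpha=1.7),(345,350),interpolation=3)]))"
```

```text
t 15.47 w [ 539.2 -129.6  132.4] blk [   0.5 -130. ] rot [3.1410e+00 5.0000e-04 1.3951e+00] f [ 0.1 -0.8  1. ] op -0.01
shift [ 3.  -0.  84.9]
turn [ 0.03  0.03 -0.21]
disc z 37 bbox [304.9 252.4] [327.5 268.4] ctr [[316.2 260.3]]
mouth [303.6 249.3] [328.8 267.1]
blank mask bbox [291 206] [316 231] area 506
disc z 37 bbox [289.5 206.4] [315.2 231.7] ctr [[302.4 219. ]]
mouth [288.  204.2] [316.8 232.6]
```

View pics/s4.png

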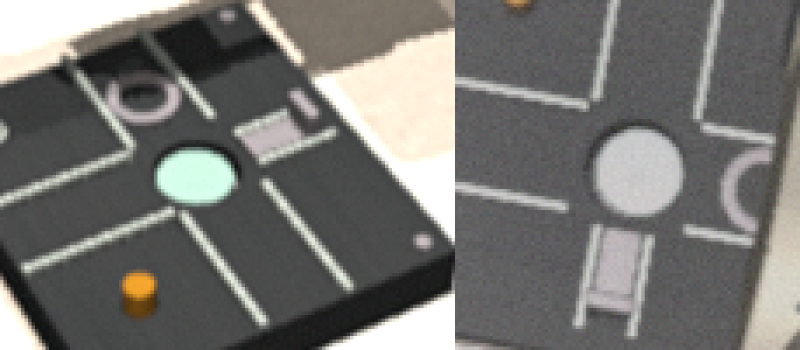

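>>> servo_tool(rows=[[0,[0,0,40],[0,0,0]],[0,[0,0,35],[0,0,0]],[0,[0,0,9.5],[0,0,0]],[0,[0,0,0],[0,0,0]],[0,[3,0,0],[0,0,0]],[0,[3,0,0],[0,0,0]],[0,[3,0,0],[0,0,0]],[0,[4,0,0],[0,0,0]]])

```text
clock: 16.68
eef_pos: [542.2, -113.8, 48.1]
tcp_rot: [3.141, 0.0, 1.399]
contact_force: [0.0, -0.4, 1.1]
opening: -0.001
```

```bash
python3 -c "
from h import *
st();go([0.5,-75],47.2,[np.pi,0,YAW+np.pi/2])"
```

```text
t 16.68 w [ 542.2 -113.8   48.1] blk [   0.7 -113.9] rot [3.1406e+00 1.0000e-04 1.3988e+00] f [ 0.  -0.4  1.1] op -0.0
shift [38.9 -0.2  0.9]
turn [0.06 0.01 0.  ]
```

>>> servo_tool(rows=[[0,[5,0,0.7],[0,0,0]],[0,[6,0,0],[0,0,0]],[0,[6,0,0],[0,0,0]],[0,[6,0,0],[0,0,0]],[0,[6,0,0],[0,0,0]],[0,[5,0,0],[0,0,0]],[0,[4,0,0],[0,0,0]],[0,[3,0,0],[0,0,0]]])

```text
clock: 17.68
eef_pos: [548.9, -73.2, 46.9]
tcp_rot: [3.142, -0.0, 1.399]
contact_force: [-0.1, -0.0, -0.1]
opening: -0.001
```

>>> servo_tool(rows=[[0,[2,0,0],[0,0,0]],[0,[2,0,0],[0,0,0]],[0,[2,0,0],[0,0,0]],[0,[2,0,0],[0,0,0]],[0,[2,0,0],[0,0,0]],[0,[2,0,0],[0,0,0]],[0,[2,0,0],[0,0,0]],[0,[2,0,0],[0,0,0]]])

```text
clock: 18.68
eef_pos: [551.6, -57.6, 46.9]
tcp_rot: [-3.142, -0.0, 1.399]
contact_force: [0.4, -0.9, 1.3]
opening: 0.003
```

>>> servo_tool(rows=[[0,[3,0,0],[0,0,0]],[0,[3,0,0],[0,0,0]],[0,[3,0,0],[0,0,0]],[0,[3,0,0],[0,0,0]],[0,[2,0,0],[0,0,0]],[0,[1,0,0],[0,0,0]],[0,[0,0,0],[0,0,0]]])

```text
clock: 19.55
eef_pos: [554.1, -42.9, 46.9]
tcp_rot: [-3.142, 0.0, 1.399]
contact_force: [0.4, -0.2, -0.3]
opening: 0.005
```

```bash
python3 -c "
from h import *
st();go([0.5,-37.5],47.2,[np.pi,0,YAW+np.pi/2])
grab_frame('scene');chk('scene','retainer',[43])"
```

```text
t 19.55 w [554.1 -42.9  46.9] blk [  0.3 -42. ] rot [-3.1415  0.      1.399 ] f [ 0.4 -0.2 -0.3] op 0.0
shift [ 4.5  0.2 -0.3]
turn [-0.    0.    0.01]
retainer mask bbox [306 248] [325 265] area 149
disc z 43 bbox [304.9 250.7] [327.5 266.7] ctr [[316.2 258.6]]
mouth [303.6 249.3] [328.8 267.1]
```

>>> servo_tool(rows=[[0,[2.5,0,0],[0,0,0]],[0,[2,0,0],[0,0,0]],[0,[0,0,0],[0,0,0]],[0,[-8,0,0],[0,0,0]],[0,[0,0,-60],[0,0,0]],[0,[-40,0,-30],[0,0,0]],[0,[-20,50,0],[0,0,10]],[0,[0,0,0],[0,0,0]]])

```text
clock: 20.65
eef_pos: [595.4, -116.6, 137.9]
tcp_rot: [3.137, -0.0, 1.221]
contact_force: [-0.5, 0.6, -0.4]
opening: 0.005
```

```bash
python3 -c "
from h import *
st();go([-120,0.5],135,[np.pi,0,YAW])
im=grab_frame('scene');tp=grab_frame('top')
chk('scene','retainer',[43]);chk('top','retainer',[43])
cv2.imwrite('pics/s5.png',np.hstack([cv2.resize(cv2.convertScaleAbs(im[225:295,280:371],alpha=1.7),(455,350),interpolation=3),cv2.resize(cv2.convertScaleAbs(tp[170:270,250:350],alpha=1.7),(345,350),interpolation=3)]))"
```

```text
t 20.65 w [ 595.4 -116.6  137.9] blk [  53.6 -107.6] rot [ 3.1375e+00 -3.0000e-04  1.2207e+00] f [-0.5  0.6 -0.4] op 0.01
shift [  75.6 -190.     2.1]
turn [ 0.18 -0.18 79.79]
retainer mask bbox [305 251] [326 267] area 228
disc z 43 bbox [304.9 250.7] [327.5 266.7] ctr [[316.2 258.6]]
mouth [303.6 249.3] [328.8 267.1]
retainer mask bbox [291 206] [316 230] area 329
disc z 43 bbox [289.5 205.9] [315.3 231.2] ctr [[302.4 218.5]]
mouth [288.  204.2] [316.8 232.6]
```

View pics/s5.png

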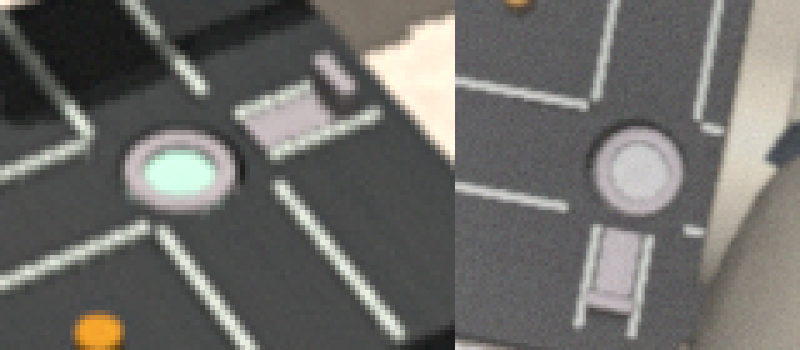

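>>> servo_tool(rows=[[0,[19,-47.5,0],[0,0,0]],[0,[19,-47.5,0],[0,0,0]],[0,[19,-47.5,0],[0,0,0]],[0,[19,-47.5,0],[0,0,0]],[0,[0,0,0],[0,0,10]],[0,[0,0,0],[0,0,10]],[0,[0,0,0],[0,0,10]],[0,[0,0,0],[0,0,10]]])

```text
clock: 21.85
eef_pos: [438.5, 22.4, 136.7]
tcp_rot: [-3.141, 0.001, 0.522]
contact_force: [-0.2, -0.6, 0.6]
opening: 0.003
```

>>> servo_tool(rows=[[0,[0,0,0],[0,0,10]],[0,[0,0,0],[0,0,10]],[0,[0,0,0],[0,0,10]],[0,[0,0,0],[0,0,9.8]],[0,[0,0,0],[0,0,0]]])

```text
clock: 22.48
eef_pos: [438.7, 22.3, 136.7]
tcp_rot: [3.141, 0.001, -0.166]
contact_force: [-0.2, -0.5, 1.0]
opening: 0.0
```

```bash
python3 -c "
from h import *
st();go([-120,0.8],55,[np.pi,0,YAW])"
```

```text
t 22.48 w [438.7  22.3 136.7] blk [-124.6    2.4] rot [ 3.1415e+00  8.0000e-04 -1.6600e-01] f [-0.2 -0.5  1. ] op 0.0
shift [ 4.6  1.6 81.7]
turn [0.01 0.04 0.34]
```

>>> servo_tool(rows=[[0,[0,1.6,40],[0,0,0]],[0,[0,0,35],[0,0,0]],[0,[0,0,6],[0,0,0]],[0,[0,0,0],[0,0,0]],[0,[6,0,0],[0,0,0]],[0,[6,0,0],[0,0,0]],[0,[6,0,0],[0,0,0]],[0,[4,0,0],[0,0,0]]])

```text
clock: 23.48
eef_pos: [461.8, 16.6, 56.2]
tcp_rot: [-3.141, -0.001, -0.168]
contact_force: [-0.5, -0.0, 1.1]
opening: 0.001
```

>>> servo_tool(rows=[[0,[4,0,0],[0,0,0]],[0,[4,0,0],[0,0,0]],[0,[4,0,0],[0,0,0]],[0,[4,0,0],[0,0,0]],[0,[4,0,0],[0,0,0]],[0,[4,0,0],[0,0,0]]])

```text
clock: 24.22
eef_pos: [484.9, 12.6, 55.9]
tcp_rot: [3.142, 0.0, -0.168]
contact_force: [-1.6, -0.3, -0.7]
opening: 0.001
```

```bash
python3 -c "
from h import *
st();go([-72,0.8],55,[np.pi,0,YAW])"
```

```text
t 24.23 w [484.9  12.6  55.9] blk [-77.4   0.8] rot [ 3.1415e+00  2.0000e-04 -1.6830e-01] f [-1.6 -0.3 -0.7] op 0.0
shift [5.4 0.  0.9]
turn [0.   0.01 0.21]
```

Force shows contact. Continue in small steps to the stop.

>>> servo_tool(rows=[[0,[2,0,0],[0,0,0]],[0,[2,0,0],[0,0,0]],[0,[1.5,0,0],[0,0,0]],[0,[1,0,0],[0,0,0]],[0,[0,0,0],[0,0,0]]])

```text
clock: 24.85
eef_pos: [491.3, 11.6, 56.0]
tcp_rot: [-3.141, -0.0, -0.168]
contact_force: [-1.0, 0.5, 0.6]
opening: 0.005
```

>>> servo_tool(rows=[[0,[0.8,0,0],[0,0,0]],[0,[0.8,0,0],[0,0,0]],[0,[0,0,0],[0,0,0]]])

```text
clock: 25.22
eef_pos: [492.9, 11.3, 56.0]
tcp_rot: [-3.142, -0.0, -0.168]
contact_force: [-0.8, 0.1, -0.2]
opening: 0.003
```

>>> servo_tool(rows=[[0,[0.7,0,0],[0,0,0]],[0,[0,0,0],[0,0,0]]])

```text
clock: 25.48
eef_pos: [493.5, 11.2, 55.9]
tcp_rot: [-3.142, -0.0, -0.168]
contact_force: [-0.8, 0.8, -0.3]
opening: -0.002
```

>>> servo_tool(rows=[[0,[0.7,0,0],[0,0,0]],[0,[0.7,0,0],[0,0,0]]])

```text
clock: 25.72
eef_pos: [494.8, 11.0, 55.9]
tcp_rot: [-3.142, 0.0, -0.168]
contact_force: [-1.9, 0.2, -0.1]
opening: 0.001
```

>>> servo_tool(rows=[[0,[0.6,0,0],[0,0,0]],[0,[0,0,0],[0,0,0]]])

```text
clock: 25.98
eef_pos: [495.5, 10.9, 55.9]
tcp_rot: [-3.142, -0.0, -0.168]
contact_force: [-0.7, 0.3, -0.7]
opening: -0.006
```

>>> servo_tool(rows=[[0,[0.6,0,0],[0,0,0]],[0,[0,0,0],[0,0,0]]])

```text
clock: 26.22
eef_pos: [496.0, 10.8, 55.9]
tcp_rot: [-3.142, -0.0, -0.168]
contact_force: [0.1, 0.2, -0.2]
opening: -0.004
```

```bash
python3 -c "
from h import *
st()
im=grab_frame('scene')
cv2.imwrite('pics/s6.png',cv2.resize(cv2.convertScaleAbs(im[215:295,270:390],alpha=2),(780,520),interpolation=3))
print(proj('scene',[np.r_[b2w((-4,y)),51] for y in (-12,12)]))"
```

```text
t 26.23 w [496.   10.8  55.9] blk [-66.1   0.9] rot [-3.1416e+00 -1.0000e-04 -1.6840e-01] f [ 0.1  0.2 -0.2] op -0.0
[[315.27601449 252.75735858]
 [319.98453468 258.75644565]]
```

View pics/s6.png

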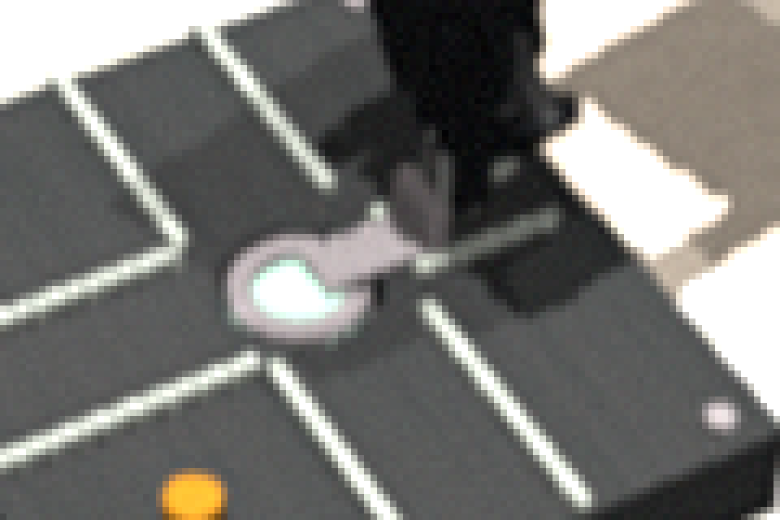

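>>> servo_tool(rows=[[0,[0.7,0,0],[0,0,0]],[0,[0.7,0,0],[0,0,0]]])

```text
clock: 26.52
eef_pos: [496.7, 10.6, 55.8]
tcp_rot: [3.141, 0.001, -0.168]
contact_force: [-4.6, 1.4, 3.9]
opening: 0.005
```

>>> servo_tool(rows=[[0,[0.7,0,0],[0,0,0]],[0,[0.4,0,0],[0,0,0]]])

```text
clock: 26.78
eef_pos: [496.7, 10.5, 55.7]
tcp_rot: [3.141, 0.003, -0.169]
contact_force: [-7.4, 1.6, 4.8]
opening: -0.003
```

>>> servo_tool(rows=[[0,[0.6,0,0],[0,0,0]],[0,[0,0,0],[0,0,0]]])

```text
clock: 27.02
eef_pos: [496.7, 10.5, 55.6]
tcp_rot: [3.141, 0.005, -0.169]
contact_force: [-9.1, 2.8, 7.2]
opening: 0.0
```

>>> servo_tool(rows=[[0,[0.6,0,0],[0,0,0]],[0,[0,0,0],[0,0,0]]])

```text
clock: 27.28
eef_pos: [496.7, 10.4, 55.5]
tcp_rot: [3.141, 0.006, -0.169]
contact_force: [-10.2, 3.2, 7.7]
opening: -0.001
```

>>> servo_tool(rows=[[0,[-3,0,0],[0,0,0]],[0,[-12,0,0],[0,0,0]],[0,[0,0,-50],[0,0,0]],[0,[0,0,-60],[0,0,0]],[0,[-50,0,-60],[0,0,0]],[0,[-50,0,0],[0,0,0]],[0,[0,0,0],[0,0,0]],[0,[0,0,0],[0,0,0]]])

```text
clock: 28.28
eef_pos: [396.5, 27.8, 214.2]
tcp_rot: [-3.141, -0.002, -0.168]
contact_force: [0.2, 0.0, -0.3]
opening: 0.004
```

```bash
python3 -c "
from h import *
st()
im=grab_frame('scene');tp=grab_frame('top')
cv2.imwrite('pics/s7.png',np.hstack([cv2.resize(cv2.convertScaleAbs(im[205:335,230:399],alpha=1.7),(455,350),interpolation=3),cv2.resize(cv2.convertScaleAbs(tp[170:270,250:350],alpha=1.7),(345,350),interpolation=3)]))
P=[np.r_[b2w((-4,y)),51] for y in (-12,12)]
print(proj('scene',P),proj('top',P))
for c in('scene','top'):
  for d in trace(c,'keeper')[:1]:
    h=cv2.convexHull(cv2.findNonZero(d['mask'].astype(np.uint8))).reshape(-1,2)
    b=np.array([w2b(back(c,q,51)) for q in h]);print(c,d['conf'],b.min(0),b.max(0))"
```

```text
t 28.27 w [396.5  27.8 214.2] blk [-167.     0.6] rot [-3.1413e+00 -1.7000e-03 -1.6810e-01] f [ 0.2  0.  -0.3] op 0.0
[[315.27601449 252.75735858]
 [319.98453468 258.75644565]] [[307.54390586 220.61684218]
 [296.57033246 218.59443037]]
scene 0.63 [-66.97590826 -33.5847547 ] [-2.22506548 16.11162304]
top 0.55 [-45.13900462 -11.79668614] [-1.9273008 14.5986009]
```

View pics/s7.png

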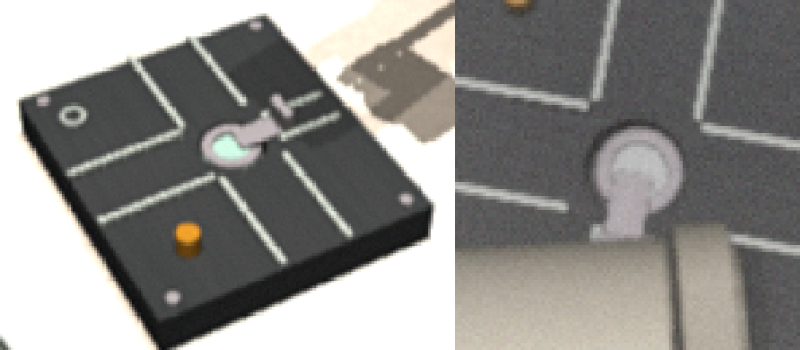

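Both views put the keeper tip 2 mm short of the well axis. It should be 4 mm short, so this agrees to within about 2 mm. The stack lies flat and the arm is clear, so I'm handing in.

```bash
python3 -c "
from rig import *
print(sign_off())"
```

```text
the job is handed in; nothing more can be done
None
```

The filter cell is loaded and handed in at about 28 s. I slid the spacer, then the glass blank (slowly), then the retaining ring along their lanes into the well with closed fingers. I then pushed the keeper home.

- **Parts seated:** After each drop, at least one camera view matched the part lying flat at its expected height in the well, and the pictures agreed. The scene view did not report the blank, so for that part I relied on the top view and the picture.
- **Keeper:** It moved at 1 to 2 N, then stopped dead as the force rose to about 13 N, so it is on its stop. The images put its tip about 2 mm short of the well axis instead of the nominal 4 mm, which is within the calibration error.
- **Rest of the scene:** The weight and small ring look undisturbed in the last picture. I did not look again at the items on the bench, but the arm never came down near them. At hand-in the arm was clear and read no contact force.

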